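# Pack gem jars into a hinged stone case

### The arm

A 7-joint arm with a two-finger parallel gripper is mounted at the origin on the work surface. World frame = base frame: x ahead of the robot, y to its left, z up, the work surface at z = 0. Lengths are in m, angles in rad, forces in N, time in s.
With the tool pointing down it reaches from about 0.4 to 0.9 m from the base axis. Payload 5.6 kg.
Tool frame: the origin (TCP) lies midway between the tips of the shut fingers; the grasp point (between the pads) lies 19 mm behind it; z points along the fingers, y is the line along which they close (so a half turn about z gives the same grasp; the last joint's range is limited). The gripper opens to 92 mm and grips with 3 to 60 N. Pads are 20 mm wide; open, the fingers measure 128 mm over their backs; the gripper's body (75 mm by 189 mm) begins 69 mm behind the grasp point.
Start: joints at [-1.277, 0.468, -0.012, 1.603, 0.006, 1.071, -0.056], TCP at [0.215, 0.613, 0.176] pointing down, gripper open.
Joint ranges: [-2.53, 2.53], [-0.31, 2.02], [-1.57, 1.55], [0.28, 2.44], [-1.29, 4.43], [0.15, 1.84], [-2.92, 2.92]. Speed limits (rad/s): [2.57, 2.57, 3.14, 3.14, 3.14, 3.14, 3.14].

### API

Orientations are given as a 3x3 rotation matrix whose columns are the frame's x, y, z axes.
In Python, from station import env, effector, solver, viewer, workorder, search_frame, tip_of gives the robot as it stands. Calls block until the motion is done:
- env.reach(position, orientation): joint-space move of the TCP to a pose.
- env.movel(position, frame=None, rate=0.15): straight line of the TCP; frame=None keeps the orientation; rate is the mean speed in m/s.
- env.goto_joints(angles): joint-space move.
- effector.release() and effector.grasp(squeeze=None): open the fingers fully, or close them until they stop; squeeze is the grip in N (None keeps the last).
- env.pause(seconds).
- solver.inverse_kinematics(position, orientation): joint angles nearest the present ones, or None.
- env.sense(): the state.
- viewer.read_camera(name): name is "scene" or "side" or "wrist"; returns (picture, depth): 400x640x3 uint8, red, green, blue; 400x640 float32, m along the optical axis (not along the pixel's ray), 0 where there is no reading.
- viewer.camera_info(name): a dict with "intrinsics" (3x3 intrinsics, pixels), "eye" and "rotation" of the camera in the world; the wrist camera has in their place "T_tool_cam" (4x4, takes a point from camera to tool coordinates, whose origin is the TCP and whose axes are the flange's). Camera axes: x right, y up, looking along -z (the intrinsics and any distortion apply to the point x, -y, -z); pixel columns grow to the right and rows downward; lengths in m; the calibration is good to about 2 mm. A picture is of the moment at which its call begins: read the wrist's pose just before it. camera_info takes no time and is no camera call.
A pose or a line that the arm cannot do raises env.PlanningError and nothing moves.
- workorder.finish_job(): hands the job in; it is judged then, once.
Trained networks look in the newest picture that a camera, given by its name, has taken for a name from the list of things; names that differ only in an ending like _2 or _b are one class to them, and where a whole thing is asked for, a point or a joint stands for the part that bears it (a point fixed in the world has none). Each returns a list of dicts, best first, with "score" (0 to 1); they miss things now and then, are a little off and sometimes report something else, mostly with a low value. They report only what shows in the picture. A call takes as long as a camera call. They do not tell look-alikes from the thing itself.
- search_frame(camera, name): "at" ([x, y, z] in m, in world coordinates, good to about 4 mm: the middle of the surface that is visible of it).
- tip_of(camera, name): "at" ([x, y, z] in m, in world coordinates, good to about 4 mm: a listed point, or the origin of a listed thing).
The state is a dict: "t": time; "joint_positions": joint angles; "joint_velocities": joint speeds; "tau": joint torques, N m; "ee_pos": TCP position; "tcp_rot": TCP orientation; "wrist_force": force on the tool from outside, world axes, zero at the start; "moment": the same for the moment, N m; "gripper_width": finger opening in m; "grasp_force": force on a finger pad.
Only numpy, scipy, OpenCV 4.12 (cv2) and the standard library are available. Lean on these libraries where they do the work, as an engineer would, in place of code of your own. Each camera call takes 0.05 s, during which the arm holds its last target. There are 200 camera calls.

### The job

With the case still shut, take the steel bench block off the lid and put it back on the middle of its black rubber pad; then swing the case wide open by its brass handle and look into the wells for leftover black jars. With the lid open, stand every leftover upright in the white tray and seat every red-stone jar fully down in a well of its own, upright. Finally close the case fully; leave the loupe and the dish of rings where they are.

Things in the scene. Friction and masses are not known exactly. Their poses are not given: they have to be found in the camera images.
- lid (a joint): Lid hinge angle, rad: 0 = shut, grows as the lid opens, stop at 1.95. Stiff hinge (about 0.17 N m of friction plus the 0.2 kg lid): the lid stays at whatever angle it is left.
- case: Navy clamshell stone case fixed to the bench, 100 (x) x 190 (y) mm, 45 mm tall when shut, the lid being the upper 26 mm; the base is 18 mm tall with a cream liner flush with its top, cut with three wells. Origin: centre of its underside. The hinge runs along the rear long edge, at its +x side, parallel to its y axis; the lid's free edge is on the -x side.
- lid_hinge (a point): Middle of the hinge axis: 50 mm to the case's +x side of its centre, 18.5 mm above the bench. The lid swings about the case's y axis.
- lid_handle (a point): Middle of the brass bar handle on the lid, 70 mm long, 8 to 10 mm thick, parallel to the hinge, 35 mm above the lid's face. Lid shut: 80 mm from the hinge axis towards the case's -x side, 61 mm above it. Pinched across from above, it can turn between the fingers; past 1.4 rad lean the hand 35 degrees to the case's +x side to clear the lid's edge, or push the lid on from inside.
- block: Steel bench block, 50 x 50 x 22 mm, 0.42 kg, lying on the closed lid at the start, behind the handle. Origin: centre of its underside, z up.
- pad: Round black rubber pad fixed to the bench, 84 mm across at the bottom, 76 mm at the top, 6 mm thick. Origin: centre of its underside.
- tray: Shallow white tray fixed to the bench, 110 (x) x 130 (y) x 14 mm, walls 4 mm, floor 4 mm thick. Origin: centre of its underside.
- well0 (a point): First (-y end) well of the case: a 43 mm square recess, 12 mm deep, whose floor centre is this point; wells lie 56 mm apart in a row along the case's y axis. A jar seated in it stands 14 mm proud of the cream liner around it; room for the fingers is best along the case's x axis.
- well1 (a point): Middle well of the case: a 43 mm square recess, 12 mm deep, whose floor centre is this point; wells lie 56 mm apart in a row along the case's y axis. A jar seated in it stands 14 mm proud of the cream liner around it; room for the fingers is best along the case's x axis.
- well2 (a point): Third (+y end) well of the case: a 43 mm square recess, 12 mm deep, whose floor centre is this point; wells lie 56 mm apart in a row along the case's y axis. A jar seated in it stands 14 mm proud of the cream liner around it; room for the fingers is best along the case's x axis.
- jar0: Gem jar for today's parcel: round, 36 mm across, 26 mm tall, white base, clear upper half with a big red stone showing, 40 g. Origin: centre of its underside, z up. May be absent. Stands on the bench at the start.
- jar1: Gem jar for today's parcel: round, 36 mm across, 26 mm tall, white base, clear upper half with a big red stone showing, 40 g. Origin: centre of its underside, z up. May be absent. Stands on the bench at the start.
- jar2: Gem jar for today's parcel: round, 36 mm across, 26 mm tall, white base, clear upper half with a big red stone showing, 40 g. Origin: centre of its underside, z up. May be absent. Stands on the bench at the start.
- old0: Leftover empty jar from the last parcel: round, 36 mm across, 26 mm tall, all black with a dark grey top, 40 g. Origin: centre of its underside, z up. May be absent. At the start it stands in one of the wells of the closed case.
- old1: Leftover empty jar from the last parcel: round, 36 mm across, 26 mm tall, all black with a dark grey top, 40 g. Origin: centre of its underside, z up. May be absent. At the start it stands in one of the wells of the closed case.
- old2: Leftover empty jar from the last parcel: round, 36 mm across, 26 mm tall, all black with a dark grey top, 40 g. Origin: centre of its underside, z up. May be absent. At the start it stands in one of the wells of the closed case.
- loupe: Bystander: black loupe with a steel rim, 28 mm across, 26 mm tall, standing on the bench. Origin: centre of its underside.
- dish: Bystander: round clear dish of gold rings, 74 mm across, 20 mm tall. Origin: centre of its underside.
Things that resemble listed ones, but are neither listed nor needed, are in the scene too. Leave any blue look-alike of the block alone.

How it is judged:
On the way, in this order (a step that is already met when the one before it is completed fails the run):
1. the bench block rests on its rubber pad, the case still shut (horizontal distance between block and pad below 0.02 m and height (world z) of block below 0.012 m and angle between block's own z axis and vertical below 0.1 rad and linear speed of block below 0.03 m/s and value of joint lid below 0.1 rad and contact force between block and the fingers below 0.5 N), for 0.2 s.
2. the case is wide open (value of joint lid above 1.5 rad), for 0.2 s.
3. with the lid open, all leftovers stand in the tray and all red-stone jars are seated in wells (value of joint lid above 1.2 rad and ((horizontal distance between jar0 and well0 below 0.007 m and z of jar0 in the frame of well0 below 0.004 m) or (horizontal distance between jar0 and well1 below 0.007 m and z of jar0 in the frame of well1 below 0.004 m) or (horizontal distance between jar0 and well2 below 0.007 m and z of jar0 in the frame of well2 below 0.004 m)) and angle between each of jar0, jar1, jar2's own z axis and vertical below 0.15 rad and linear speed of each of jar0, jar1, jar2, old0, old1, old2 below 0.03 m/s and ((horizontal distance between jar1 and well0 below 0.007 m and z of jar1 in the frame of well0 below 0.004 m) or (horizontal distance between jar1 and well1 below 0.007 m and z of jar1 in the frame of well1 below 0.004 m) or (horizontal distance between jar1 and well2 below 0.007 m and z of jar1 in the frame of well2 below 0.004 m)) and ((horizontal distance between jar2 and well0 below 0.007 m and z of jar2 in the frame of well0 below 0.004 m) or (horizontal distance between jar2 and well1 below 0.007 m and z of jar2 in the frame of well1 below 0.004 m) or (horizontal distance between jar2 and well2 below 0.007 m and z of jar2 in the frame of well2 below 0.004 m)) and x of old0 in the frame of tray between -0.052 and 0.052 m and y of old0 in the frame of tray between -0.062 and 0.062 m and height (world z) of each of old0, old1, old2 below 0.012 m and angle between each of old0, old1, old2's own z axis and vertical below 0.2 rad and x of old1 in the frame of tray between -0.052 and 0.052 m and y of old1 in the frame of tray between -0.062 and 0.062 m and x of old2 in the frame of tray between -0.052 and 0.052 m and y of old2 in the frame of tray between -0.062 and 0.062 m), for 0.2 s.
4. the case is shut (value of joint lid below 0.04 rad), for 0.2 s.
At the end, for the whole second after the job is handed in: Lid shut (below 0.04 rad) and still; every red-stone jar upright on the floor of a well, within 7 mm of its centre; every leftover black jar upright in the white tray, on its floor; the bench block flat on the rubber pad, within 20 mm of its centre; everything at rest (horizontal distance between block and pad below 0.02 m and height (world z) of each of block, old0, old1, old2 below 0.012 m and angle between block's own z axis and vertical below 0.1 rad and linear speed of each of block, jar0, jar1, jar2, old0, old1, old2 below 0.03 m/s and ((horizontal distance between jar0 and well0 below 0.007 m and z of jar0 in the frame of well0 below 0.004 m) or (horizontal distance between jar0 and well1 below 0.007 m and z of jar0 in the frame of well1 below 0.004 m) or (horizontal distance between jar0 and well2 below 0.007 m and z of jar0 in the frame of well2 below 0.004 m)) and angle between each of jar0, jar1, jar2's own z axis and vertical below 0.15 rad and ((horizontal distance between jar1 and well0 below 0.007 m and z of jar1 in the frame of well0 below 0.004 m) or (horizontal distance between jar1 and well1 below 0.007 m and z of jar1 in the frame of well1 below 0.004 m) or (horizontal distance between jar1 and well2 below 0.007 m and z of jar1 in the frame of well2 below 0.004 m)) and ((horizontal distance between jar2 and well0 below 0.007 m and z of jar2 in the frame of well0 below 0.004 m) or (horizontal distance between jar2 and well1 below 0.007 m and z of jar2 in the frame of well1 below 0.004 m) or (horizontal distance between jar2 and well2 below 0.007 m and z of jar2 in the frame of well2 below 0.004 m)) and x of old0 in the frame of tray between -0.052 and 0.052 m and y of old0 in the frame of tray between -0.062 and 0.062 m and angle between each of old0, old1, old2's own z axis and vertical below 0.2 rad and x of old1 in the frame of tray between -0.052 and 0.052 m and y of old1 in the frame of tray between -0.062 and 0.062 m and x of old2 in the frame of tray between -0.052 and 0.052 m and y of old2 in the frame of tray between -0.062 and 0.062 m and value of joint lid below 0.04 rad and velocity of joint lid below 0.05 rad/s); the robot touches nothing.
It fails at once if the loupe is pushed away (more than 40 mm) (distance of loupe from where it was at the start of the episode above 0.04 m).
It fails at once if the dish is pushed away (more than 40 mm) (distance of dish from where it was at the start of the episode above 0.04 m).
Of jar0, jar1, jar2 only 2 to 3 are there at a start; the rules pass over those that are not, and their reading is None.
Of old0, old1, old2 only 1 to 2 are there at a start; the rules pass over those that are not, and their reading is None.
At some moment in a run one of jar0, jar1, jar2 may be knocked a few centimetres aside while the robot is not near it.
It also fails if it takes over 208 s, if anything falls off the work surface, if the arm or the gripper's body presses on something with over 40 N, if the wrist force passes 120 N, or if a joint passes its speed limit or range.

## Working session

There is one attempt and no reset: what is moved stays moved. The work goes in short steps, each a Python script; the robot and the scene stay as the last script left them, time stands still between calls to the robot, and variables do not carry over. Pictures are saved under pics/ and viewed, at most 14 in all, crops included, and the job is handed in when it is done.

```bash
ls; mkdir -p pics; cat > h.py <<'E'
import numpy as np, cv2
from station import env, effector, solver, viewer, workorder, search_frame, tip_of
def snap(cam,fn=None):
    s=env.sense(); rgb,d=viewer.read_camera(cam); ci=viewer.camera_info(cam)
    K=np.array(ci["intrinsics"])
    if cam=="wrist":
        T=np.eye(4); T[:3,:3]=s["tcp_rot"]; T[:3,3]=s["ee_pos"]; T=T@np.array(ci["T_tool_cam"])
    else:
        T=np.eye(4); T[:3,:3]=ci["rotation"]; T[:3,3]=ci["eye"]
    if fn: cv2.imwrite("pics/"+fn,rgb[:,:,::-1])
    v,u=np.mgrid[0:400,0:640]
    P=np.stack([(u-K[0,2])/K[0,0]*d,-(v-K[1,2])/K[1,1]*d,-d],-1)@T[:3,:3].T+T[:3,3]
    P[d==0]=np.nan
    return rgb,d,P,K,T
E
python3 - <<'E'
from h import *
for c in("scene","side"):
    rgb,d,P,K,T=snap(c,c+"0.png")
    print(c,viewer.camera_info(c))
    for n in ["case","lid_handle","lid_hinge","block","pad","tray","jar0","loupe","dish","old0"]:
        f=search_frame if n not in("lid_handle","lid_hinge") else tip_of
        print(n,f.__name__,[(np.round(r["at"],3).tolist(),round(r["score"],2)) for r in f(c,n)][:6])
print(env.sense()["t"],viewer.camera_info("wrist"),env.sense()["tcp_rot"])
E
```

```text
pics
scene {'intrinsics': array([[518.28811414,   0.        , 315.05773824],
       [  0.        , 518.28811414, 194.48753663],
       [  0.        ,   0.        ,   1.        ]]), 'eye': array([1.27678565, 0.41477211, 0.65645453]), 'rotation': array([[-0.48210987, -0.48757824,  0.7278994 ],
       [ 0.87600806, -0.25555408,  0.40902565],
       [-0.01341435,  0.83484105,  0.55032761]])}
case call [([0.574, 0.112, 0.043], 0.74)]
lid_handle call [([0.527, 0.072, 0.079], 0.68)]
lid_hinge call [([0.521, 0.152, 0.019], 0.92)]
block call [([0.7, 0.163, 0.02], 0.79), ([0.571, 0.328, 0.021], 0.56), ([0.55, 0.118, 0.067], 0.55)]
pad call [([0.479, -0.036, 0.005], 0.85)]
tray call [([0.645, -0.092, -0.0], 0.58)]
jar0 call [([0.564, -0.282, 0.02], 0.65), ([0.456, -0.322, 0.022], 0.55), ([0.473, -0.205, 0.022], 0.48)]
loupe call [([0.639, -0.316, 0.024], 0.68)]
dish call [([0.355, -0.185, 0.011], 0.63)]
old0 call []
side {'intrinsics': array([[452.18903623,   0.        , 324.78753513],
       [  0.        , 452.18903623, 204.64817697],
       [  0.        ,   0.        ,   1.        ]]), 'eye':
[... 785 characters left out ...]
5)]
old0 call []
1.1 {'intrinsics': array([[316.11091434,   0.        , 319.54421898],
       [  0.        , 316.11091434, 197.26107815],
       [  0.        ,   0.        ,   1.        ]]), 'T_tool_cam': array([[ 1.32998408e-04,  9.62479402e-01,  2.71354718e-01,
         7.63225332e-02],
       [ 9.99999990e-01, -1.15968168e-04, -7.87951426e-05,
        -1.51191028e-03],
       [-4.43701922e-05,  2.71354726e-01, -9.62479408e-01,
        -2.08089364e-01],
       [ 0.00000000e+00,  0.00000000e+00,  0.00000000e+00,
         1.00000000e+00]])} [[-9.43778581e-01  3.30578262e-01  5.31441390e-05]
 [ 3.30578265e-01  9.43778579e-01  6.62771156e-05]
 [-2.82465264e-05  8.01192194e-05 -9.99999996e-01]]
```

View pics/scene0.png

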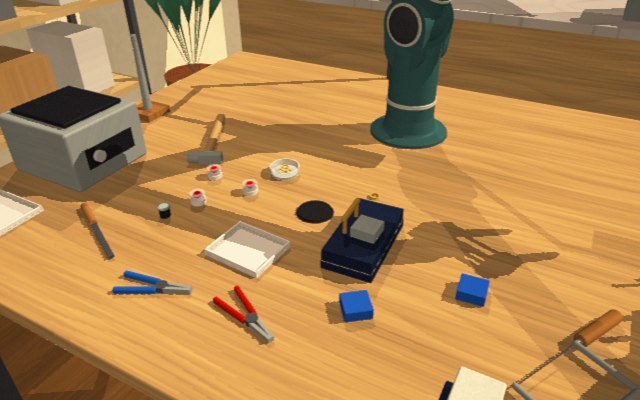

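View pics/side0.png

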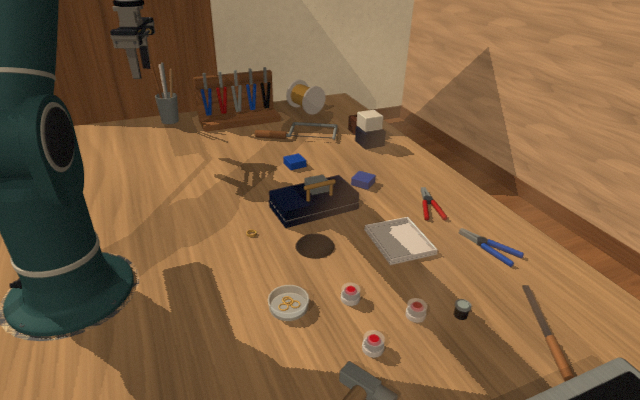

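Scene: the case is at about (360,240) px, with its handle on the robot's right side and the steel block at (367,228). The pad is at (315,211), the tray at (247,248) and three red jars at (198,197), (215,171) and (250,187). The blue blocks are decoys. The side view agrees. Next is a wrist survey.

```bash
cat >> h.py <<'E'
def R(yaw):  # tool down, tool y (closing axis) along yaw
    y=np.array([np.cos(yaw),np.sin(yaw),0]); z=np.array([0,0,-1.]); return np.stack([np.cross(y,z),y,z],1)
E
python3 - <<'E'
from h import *
# steps: reachable?
for yaw in (0,np.pi,):
    for p in ([.53,.11,.3],[.53,.11,.12],[.5,-.25,.3],[.64,-.1,.25]):
        q=solver.inverse_kinematics(np.array(p),R(yaw)); print(yaw,p,None if q is None else np.round(q,2))
def rep(c,names):
    for n in names:
        f=tip_of
        print(" ",n,[(np.round(r["at"],3).tolist(),round(r["score"],2)) for r in f(c,n)][:5])
out={}
yaw=0 
for i,p in enumerate([[.53,.11,.30],[.53,.05,.30],[.50,-.25,.30],[.50,-.31,.3]]):
    try: env.reach(np.array(p),R(yaw))
    except env.PlanningError as e: print("fail",p,e); continue
    env.pause(.3)
    rgb,d,P,K,T=snap("wrist",f"w{i}.png"); out[f"rgb{i}"]=rgb; out[f"P{i}"]=P; out[f"T{i}"]=T;print(i,env.sense()["t"])
    rep("wrist",["block","lid_handle","lid_hinge","pad","case","tray"] if i<2 else ["jar0","loupe","dish","tray"])
np.savez("s.npz",K=K,**out)
im=np.vstack([np.hstack([out["rgb0"],out["rgb1"]]),np.hstack([out["rgb2"],out["rgb3"]])])[:,:,::-1]
cv2.imwrite("pics/mos.png",cv2.resize(im,(800,500)))
E
```

```text
0 [0.53, 0.11, 0.3] [-0.74  0.18  0.55  1.74 -0.1   1.25 -0.17]
0 [0.53, 0.11, 0.12] [-0.68  0.38  0.51  1.95 -0.24  0.88 -0.05]
0 [0.5, -0.25, 0.3] [-0.58  0.43  1.33  1.73 -0.43  1.33  0.84]
0 [0.64, -0.1, 0.25] [-0.41  0.46  0.73  1.56 -0.32  1.24  0.37]
3.141592653589793 [0.53, 0.11, 0.3] [-0.36  0.17  0.11  1.72 -0.02  1.25  2.89]
3.141592653589793 [0.53, 0.11, 0.12] [-0.21  0.36 -0.07  1.92  0.03  0.87  2.84]
3.141592653589793 [0.5, -0.25, 0.3] [-0.59  0.45  1.37  1.73 -0.46  1.34 -2.28]
3.141592653589793 [0.64, -0.1, 0.25] [-0.7   0.74  1.35  1.58 -0.73  1.41 -2.43]
0 3.625
  block [([0.695, 0.162, 0.003], 0.94), ([0.541, 0.113, 0.047], 0.7), ([0.56, 0.326, -0.001], 0.61), ([0.449, -0.333, 0.002], 0.57)]
  lid_handle [([0.526, 0.07, 0.078], 0.69)]
  lid_hinge [([0.522, 0.152, 0.016], 0.79)]
  pad [([0.471, -0.044, -0.001], 0.76)]
  case [([0.526, 0.102, 0.0], 0.94), ([0.526, 0.071, 0.08], 0.46)]
  tray [([0.648, -0.093, -0.003], 0.87)]
1 4.625
  block [([0.691, 0.163, -0.001], 0.78), ([0.542, 0.112, 0.043], 0.75)]
  lid_handle [([0.526, 0.071, 0.08], 0.67)]
  lid_hinge [([0.521, 0.148, 0.014], 0.86)]
  pad [([0.474, -0.044, -0.001], 0.77), ([0.645, -0.093, -0.004], 0.25)]
  case []
  tray [([0.644, -0.096, -0.002], 0.59)]
2 6.4333
  jar0 [([0.468, -0.213, -0.003], 0.82), ([0.556, -0.297, -0.002], 0.76), ([0.449, -0.332, 0.002], 0.55)]
  loupe [([0.63, -0.33, 0.001], 0.67)]
  dish [([0.356, -0.191, 0.001], 0.64)]
  tray [([0.647, -0.093, 0.0], 0.88)]
3 7.3333
  jar0 [([0.558, -0.293, -0.004], 0.95), ([0.469, -0.212, -0.002], 0.63), ([0.45, -0.332, 0.003], 0.59)]
  loupe [([0.631, -0.327, 0.003], 0.71)]
  dish [([0.357, -0.191, 0.001], 0.63)]
  tray [([0.646, -0.09, -0.003], 0.97)]
```

View pics/mos.png

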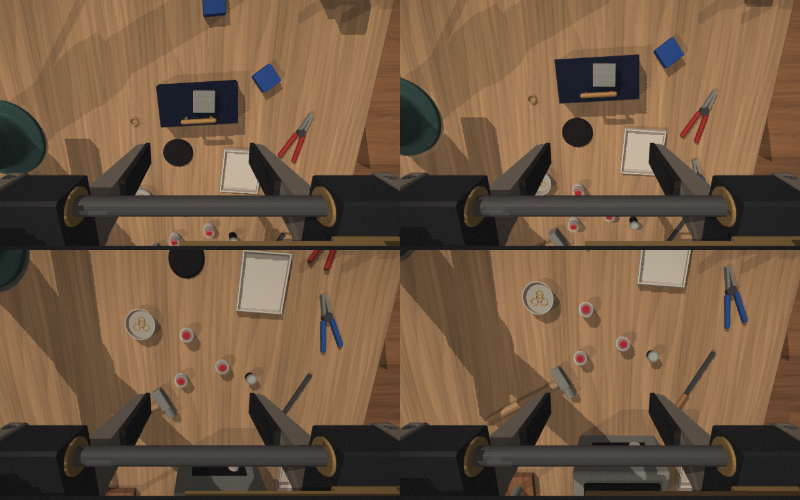

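The wrist mosaic shows the case at (198,103) in the top-left frame, block at (204,101), handle at (198,121), pad at (178,152), tray at (240,170). In the bottom-left frame the jars are at (186,335), (222,367) and (181,380), the dish at (141,324) and the loupe at (252,379). Now I'll fit geometry to the depth.

```bash
python3 - <<'E'
import numpy as np,cv2
s=np.load("s.npz")
def rect(pts,n):
    if len(pts)<20: print(n,"few",len(pts));return
    c,wh,a=cv2.minAreaRect((pts[:,:2]*1000).astype(np.float32)); print(n,len(pts),np.round(c,1),np.round(wh,1),round(a,2),"z",np.round(np.median(pts[:,2])*1000,1))
for i in range(4):
    P=s[f"P{i}"];rgb=s[f"rgb{i}"].astype(int); x,y,z=np.moveaxis(P,-1,0); ok=np.isfinite(z); r,g,b=np.moveaxis(rgb,-1,0)
    near=lambda a,c,rad: ok&(np.hypot(x-a,y-c)<rad)
    hsv=cv2.cvtColor(s[f"rgb{i}"],cv2.COLOR_RGB2HSV); 
    if i<2:
        m=near(.525,.1,.15)&(z>.038)&(z<.05)
        rect(P[m],"lid"); 
        m=near(.54,.113,.045)&(z>.060)&(z<.073)&(y>.085); rect(P[m],"block")
        m=near(.527,.071,.06)&(z>.072)&(z<.09); rect(P[m],"handle")
        m=near(.472,-.044,.06)&(rgb.max(-1)<60)&(z>.002); pts=P[m]; print("pad",len(pts),[np.round(v*1000,1) for v in cv2.minEnclosingCircle(pts[:,:2].astype(np.float32))],np.median(pts[:,2]))
        rect(pts,"padr")
    m=near(.646,-.093,.11)&(z>.009)&(z<.02); rect(P[m],"tray rim")
    for c in ([.469,-.213],[.557,-.295],[.45,-.332]):
        m=near(*c,.03)&(z>.018)&(z<.035); 
        if m.sum()>20: rect(P[m],"jar"); print("   circ",cv2.minEnclosingCircle((P[m][:,:2]*1000).astype(np.float32)), "top",np.percentile(P[m][:,2],90))
E
```

```text
lid 6753 [524.9  99.3] [189.9 100.1] 3.37 z 44.1
block 1219 [539.2 110.5] [48.7 49.2] 89.79 z 66.0
handle 435 [526.7  69.5] [80.2 11.1] 2.98 z 83.5
pad 1528 [array([ 0.5, -0. ,  0.5, ..., -0. ,  0.5, -0. ], shape=(2000,)), np.float64(40.6)] 0.005529574773833257
padr 1528 [469.2 -41.7] [77.7 79.3] 62.81 z 5.5
tray rim 516 [667.1 -98.9] [131.8 152.8] 85.95 z 13.0
jar 263 [ 557.2 -295.5] [33.5 34.7] 16.7 z 24.9
   circ ((556.8822021484375, -295.8028564453125), 18.16202163696289) top 0.026121477483232635
jar 228 [ 451.  -328.9] [33.  29.8] 5.51 z 24.7
   circ ((450.6102294921875, -331.14825439453125), 17.355802536010742) top 0.026102384297610148
lid 7551 [524.6  99.1] [189.7 100.2] 3.39 z 44.1
block 1336 [539.4 110.7] [49.  48.7] 89.57 z 65.9
handle 474 [526.7  69.3] [79.8 11. ] 3.48 z 83.6
pad 1673 [array([ 0.5, -0. ,  0.5, ..., -0. ,  0.5, -0. ], shape=(2000,)), np.float64(40.5)] 0.005502447845232239
padr 1673 [469.2 -42.1] [77.4 79.6] 67.44 z 5.5
tray rim 598 [667.4 -99.2] [131.4 153.7] 85.94 z 13.1
jar 226 [ 467.2 -209.4] [32.5 24.8] 1.55 z 25.0
   circ ((467.6311950683594, -214.0579
[... 605 characters left out ...]
3129882812, -296.2015380859375), 17.460721969604492) top 0.02630479735672221
jar 367 [ 450.5 -332.1] [33.6 33.3] 0.53 z 25.0
   circ ((450.3443603515625, -332.3936767578125), 17.59733009338379) top 0.02611528349579131
tray rim 629 [ 643.8 -123.9] [ 77.9 110.2] 86.1 z 13.0
jar 460 [ 467.2 -215.5] [33.3 32.2] 89.73 z 25.0
   circ ((467.3172912597656, -215.42218017578125), 17.15113067626953) top 0.026248364909101506
jar 411 [ 557.  -295.9] [33.7 33.7] 34.62 z 25.1
   circ ((557.0965576171875, -296.2955322265625), 17.3624324798584) top 0.0261736847292387
jar 389 [ 450.4 -331.9] [33.3 32.9] 89.42 z 25.0
   circ ((450.5472412109375, -332.3503112792969), 17.326404571533203) top 0.026169561398481877
```

Block grasp and placement on the pad. The fit gives the case centre at (0.5247, 0.0992) with its +x at 93.4° and the pad at (0.469, -0.042).

```bash
cat >> h.py <<'E'
A=np.deg2rad(3.38); C=np.array([.5247,.0992]); CX=np.array([-np.sin(A),np.cos(A)]); CY=np.array([-np.cos(A),-np.sin(A)])
def case(x,y,z): return np.r_[C+x*CX+y*CY,z]
def F(): 
    s=env.sense(); print("t%.1f"%s["t"],"ee",np.round(s["ee_pos"],4),"w%.4f"%s["gripper_width"],"f%.1f"%s["grasp_force"],"W",np.round(s["wrist_force"],1))
def v(*a): return np.array(a,float)
E
python3 - <<'E'
from h import *
env.reach(v(.5393,.1107,.13),R(0)); env.movel(v(.5393,.1107,.0490)); F()
effector.grasp(40); F()
env.movel(v(.5393,.1107,.14),rate=.1); F()
env.movel(v(.4692,-.042,.08)); env.movel(v(.4692,-.042,.0115),rate=.05); F()
effector.release(); env.pause(.3); F()
env.movel(v(.4692,-.042,.2)); env.reach(v(.48,.0,.30),R(0)); env.pause(.2)
rgb,d,P,K,T=snap("wrist","b.png")
x,y,z=np.moveaxis(P,-1,0)
m=(np.hypot(x-.4692,y+.042)<.045)&(z>.02)&(z<.04); print(cv2.minAreaRect((P[m][:,:2]*1000).astype(np.float32)),np.median(P[m][:,2]))
m=(np.hypot(x-.525,y-.1)<.13)&(z>.038)&(z<.05); print(cv2.minAreaRect((P[m][:,:2]*1000).astype(np.float32)))
# plan for handle
H=C+50*.001*CX
for yaw in (A+np.pi/2,A-np.pi/2):
  for th in (0,.5,1,1.4,1.7,1.9):
    lean=min(np.deg2rad(38),th/1.5*np.deg2rad(38)); a=np.arctan2(.061,-.080)-th; r=.1006
    g=np.r_[H+r*np.cos(a)*CX,.0185+r*np.sin(a)]
    zt=np.r_[-np.sin(lean)*CX,-np.cos(lean)]; sg=np.sign(np.cos(yaw-A-np.pi/2)); yt=sg*np.r_[np.cos(lean)*CX,-np.sin(lean)]
    Rm=np.stack([np.cross(yt,zt),yt,zt],1); q=solver.inverse_kinematics(g+.019*zt,Rm); print(round(yaw,2),th,None if q is None else np.round(q,2))
E
```

```text
t9.9 ee [0.54   0.1102 0.0496] w0.0919 f0.0 W [ 0.2  0.  -0.2]
t11.2 ee [0.5393 0.1107 0.049 ] w0.0008 f0.0 W [-0.6 -0.  -0.7]
t12.3 ee [0.5388 0.1107 0.1394] w0.0000 f0.0 W [0.7 0.1 0.7]
t15.2 ee [ 0.4694 -0.042   0.0117] w0.0003 f0.0 W [ 0.1 -0.5 -0.5]
t16.8 ee [ 0.4692 -0.042   0.0115] w0.0916 f0.0 W [-0.7 -0.5 -1. ]
((0.0, 0.0), (0.0, 0.0), 0.0) nan
((524.9110107421875, 99.23986053466797), (190.17140197753906, 100.0058822631836), 3.3929951190948486)
1.63 0 [-0.72  0.49  0.66  2.02 -0.42  0.77  1.83]
1.63 0.5 [-1.    0.51  0.78  1.96 -0.18  0.86  1.47]
1.63 1 [-1.2   0.64  0.84  1.86 -0.06  0.99  1.23]
1.63 1.4 [-1.3   0.8   0.86  1.76 -0.03  1.11  1.12]
1.63 1.7 [-1.32  0.87  0.85  1.71 -0.05  1.14  1.08]
1.63 1.9 [-1.32  0.9   0.83  1.69 -0.07  1.14  1.07]
-1.51 0 [-1.    0.67  1.09  2.03 -0.77  0.92 -1.  ]
-1.51 0.5 [-1.22  0.68  1.12  1.97 -0.49  0.93 -1.38]
-1.51 1 [-1.3   0.72  1.    1.87 -0.2   1.   -1.78]
-1.51 1.4 [-1.35  0.84  0.94  1.76 -0.1   1.11 -1.96]
-1.51 1.7 [-1.36  0.91  0.92  1.71 -0.11  1.14 -2.  ]
-1.51 1.9 [-1.37  0.94  0.91  1.69 -0.14  1.14 -2.  ]
  return _methods._mean(a, axis=axis, dtype=dtype,
  ret = ret.dtype.type(ret / rcount)
```

```bash
python3 - <<'E'
from h import *
im=cv2.imread("pics/b.png"); cv2.imwrite("pics/b2.png",im)
rgb,d,P,K,T=snap("wrist"); x,y,z=np.moveaxis(P,-1,0)
m=(np.hypot(x-.525,y-.1)<.15)&(z>.058)&(z<.073); print(m.sum(),cv2.minAreaRect((P[m][:,:2]*1000).astype(np.float32)),np.nanmedian(P[m][:,2]))
print([(np.round(r["at"],3).tolist(),round(r["score"],2)) for r in tip_of("wrist","block")])
E
```

```text
1523 ((538.7838745117188, 109.98255920410156), (48.63473129272461, 50.15892791748047), 89.76667022705078) 0.06597932310785992
[([0.693, 0.159, 0.001], 0.96), ([0.54, 0.115, 0.045], 0.58)]
```

View pics/b2.png

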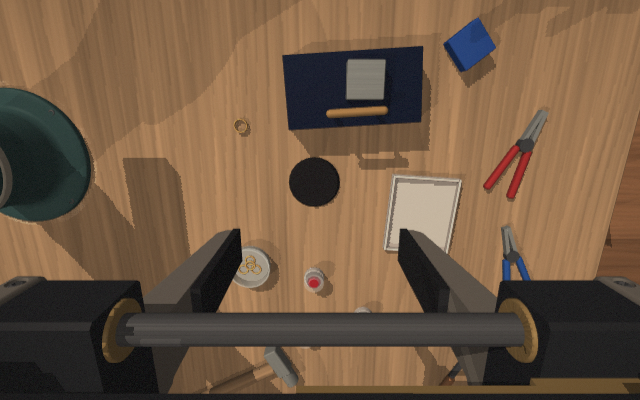

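The block hasn't moved (366,79), so the fingers closed without touching it. I need to find where the real fingertips are: touch test on free table, plus a side view.

```bash
python3 - <<'E'
from h import *
effector.grasp(10)
p=v(.53,-.17,.06); env.reach(p,R(0)); env.pause(.3)
F(); rgb,*_=snap("side"); a=rgb
w0=env.sense()["wrist_force"][2]
for z in np.arange(.03,-.026,-.003):
    env.movel(v(.53,-.17,z),rate=.05); env.pause(.1); s=env.sense()
    if abs(s["wrist_force"][2]-w0)>4: break
F(); b,*_=snap("side")
env.movel(v(.53,-.17,.06)); effector.release(); env.pause(.3); c,*_=snap("side")
cv2.imwrite("pics/tip.png",np.hstack([cv2.resize(i[170:330,290:490],None,fx=1.3,fy=1.3,interpolation=3) for i in (a,b,c)])[:,:,::-1])
E
```

```text
t21.9 ee [ 0.5308 -0.169   0.0608] w0.0002 f0.0 W [-1.2  0.5 -0.1]
t29.1 ee [ 0.53  -0.17  -0.024] w0.0005 f0.0 W [ 0.2  0.4 -0.2]
```

View pics/tip.png

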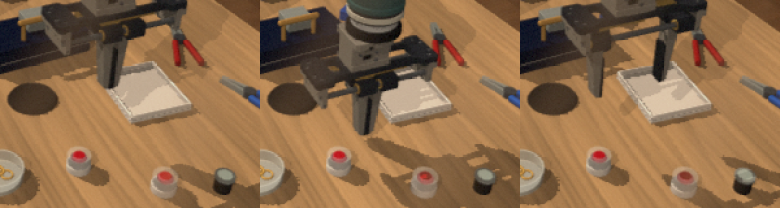

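```bash
python3 - <<'E'
from h import *
effector.grasp(10)
for p in (v(.53,-.17,.06),v(.53,-.17,-.02)):
    env.movel(p); env.pause(.3); s=env.sense(); e=np.array(s["ee_pos"]); print("ee",np.round(e,4),np.round(s["tcp_rot"],3).tolist())
    for c in ("side","scene"):
        rgb,d,P,K,T=snap(c); x,y,z=np.moveaxis(P,-1,0)
        m=(np.abs(x-e[0])<.05)&(np.abs(y-e[1])<.05)&(z>.012)&(z<e[2]+.09)
        Q=P[m]; zz=Q[:,2]; lo=np.percentile(zz,2) if len(zz) else np.nan
        print(c,m.sum(),"zmin %.4f lo %.4f"%(zz.min(),lo)); 
        for a in (0,.01,.02,.03):
            q=Q[(zz>lo+a)&(zz<lo+a+.01)]
            if len(q)>3: print("   z+%.2f"%a,len(q),"x",np.round(np.percentile(q[:,0],[3,97]),4),"y",np.round(np.percentile(q[:,1],[3,97]),4))
E
```

```text
ee [ 0.53 -0.17  0.06] [[0.0, 1.0, -0.0], [1.0, -0.0, -0.0], [-0.0, -0.0, -1.0]]
side 416 zmin 0.0252 lo 0.0993
   z+0.00 55 x [0.5149 0.5401] y [-0.1821 -0.1619]
   z+0.01 78 x [0.5141 0.5399] y [-0.1816 -0.1641]
   z+0.02 82 x [0.513  0.5406] y [-0.1819 -0.1631]
   z+0.03 88 x [0.5121 0.5427] y [-0.182  -0.1633]
scene 353 zmin 0.0128 lo 0.0157
   z+0.00 22 x [0.4803 0.4866] y [-0.2181 -0.2017]
ee [ 0.5305 -0.17   -0.0193] [[-0.0, 1.0, 0.001], [1.0, 0.0, 0.0], [0.0, 0.001, -1.0]]
side 347 zmin 0.0181 lo 0.0220
   z+0.00 62 x [0.4808 0.5409] y [-0.2167 -0.1673]
   z+0.01 64 x [0.5143 0.5404] y [-0.1816 -0.1652]
   z+0.02 69 x [0.5129 0.5413] y [-0.1818 -0.1633]
   z+0.03 77 x [0.5125 0.5431] y [-0.1821 -0.1623]
scene 286 zmin 0.0181 lo 0.0214
   z+0.00 52 x [0.5178 0.5444] y [-0.1759 -0.158 ]
   z+0.01 55 x [0.5158 0.5446] y [-0.1765 -0.1578]
   z+0.02 52 x [0.5183 0.5461] y [-0.1754 -0.1572]
   z+0.03 63 x [0.5171 0.5469] y [-0.1762 -0.1572]
```

The real tips sit about 39 mm higher than the reported TCP. I'll pin this down with a contact test, and check with a leaned pose whether the offset follows the tool or the world frame.

```bash
python3 - <<'E'
from h import *
env.pause(.3); w0=env.sense()["wrist_force"][2]
for z in np.arange(-.026,-.052,-.0015):
    env.movel(v(.53,-.17,z),rate=.05); env.pause(.1); s=env.sense()
    if abs(s["wrist_force"][2]-w0)>3: break
F()
env.movel(v(.53,-.17,.05))
l=np.deg2rad(35); zt=v(0,-np.sin(l),-np.cos(l)); xt=v(0,np.cos(l),-np.sin(l)); yt=np.cross(zt,xt)
env.reach(v(.53,-.17,.05),np.stack([xt,yt,zt],1)); env.pause(.3); F(); e=np.array(env.sense()["ee_pos"])
for c in ("side","scene"):
    rgb,d,P,K,T=snap(c); x,y,z=np.moveaxis(P,-1,0)
    m=(np.abs(x-e[0])<.03)&(np.abs(y-e[1]-.02)<.08)&(z>.05)&(z<.14)
    Q=P[m]; a=(Q-e)@zt; i=a>np.percentile(a,98); print(c,"along z max",np.round(np.percentile(a,[95,98,99,100]),4),"tip rel",np.round((Q[i]-e).mean(0),4),"toolx",np.round(np.percentile((Q-e)@xt,[5,95]),4))
env.reach(v(.53,-.1,.15),R(0)); effector.release()
E
```

```text
t38.5 ee [ 0.5301 -0.1699 -0.0381] w0.0003 f7.8 W [-3.6  1.4 15. ]
t40.2 ee [ 0.5295 -0.1717  0.0503] w0.0009 f0.0 W [0.1 0.5 0.7]
side along z max [-0.0431 -0.0405 -0.0398 -0.0388] tip rel [-0.0045  0.0169  0.0366] toolx [-0.0128  0.0041]
scene along z max [-0.0415 -0.0401 -0.0397 -0.0392] tip rel [0.0036 0.0316 0.0258] toolx [-0.0058  0.0105]
```

The offset follows the tool: the real tip is 38 mm behind the reported TCP along tool z. I'll use tip coordinates from here and retry the block.

```bash
cat >> h.py <<'E'
D=.038  # reported TCP lies D beyond the true finger tips
def ml(tip,Rm=None,rate=.15):
    r=np.array(env.sense()["tcp_rot"]) if Rm is None else Rm
    env.movel(np.asarray(tip)+D*(v(0,0,-1) if Rm is None else r[:,2]),Rm,rate)
def rc(tip,Rm): env.reach(np.asarray(tip)+D*Rm[:,2],Rm)
E
python3 - <<'E'
from h import *
b=v(.539,.1103,0)
rc(b+v(0,0,.13),R(0)); ml(b+v(0,0,.0485),R(0)); F()
effector.grasp(40); env.pause(.2); F()
s=env.sense()
if s["gripper_width"]>.04:
    ml(b+v(0,0,.13),R(0),.1); F()
    p=v(.4692,-.042,0)
    ml(p+v(0,0,.07),R(0)); ml(p+v(0,0,.011),R(0),.05); env.pause(.2); F()
    effector.release(); env.pause(.3)
    ml(p+v(0,0,.15),R(0)); rc(v(.48,.0,.33),R(0)); env.pause(.2)
    rgb,d,P,K,T=snap("wrist","b3.png"); x,y,z=np.moveaxis(P,-1,0)
    m=(np.hypot(x-.4692,y+.042)<.045)&(z>.02)&(z<.04); print(cv2.minAreaRect((P[m][:,:2]*1000).astype(np.float32)),np.median(P[m][:,2]))
    m=(np.hypot(x-.525,y-.1)<.13)&(z>.038)&(z<.05); print(cv2.minAreaRect((P[m][:,:2]*1000).astype(np.float32)))
E
```

```text
t43.8 ee [0.5397 0.1094 0.0111] w0.0922 f0.0 W [0.5 0.6 0.6]
t44.7 ee [0.5391 0.1104 0.0106] w0.0495 f40.0 W [-0.2  0.1  1.1]
t45.7 ee [0.5384 0.1104 0.0915] w0.0497 f40.0 W [-0.5  0.3 -4.2]
t48.6 ee [ 0.4694 -0.0419 -0.0268] w0.0495 f40.0 W [ 0.1 -0.5 -5. ]
((468.5672912597656, -41.837100982666016), (48.71244812011719, 50.08280563354492), 0.42217808961868286) 0.02749820478735568
((524.998291015625, 99.27093505859375), (190.3833770751953, 100.28939056396484), 3.3331854343414307)
```

Block is on the pad, top at 27.5 mm. Now the lid.

```bash
cat >> h.py <<'E'
H=C+.050*CX
def hpose(th,lean,sg=1,r=.1006):  # true tip and orientation pinching the handle at lid angle th
    a=np.arctan2(.061,-.080)-th
    g=np.r_[H+r*np.cos(a)*CX,.0185+r*np.sin(a)]
    zt=np.r_[-np.sin(lean)*CX,-np.cos(lean)]; yt=sg*np.r_[np.cos(lean)*CX,-np.sin(lean)]
    return g+.016*zt, np.stack([np.cross(yt,zt),yt,zt],1)
E
python3 - <<'E'
from h import *
ths=np.r_[np.arange(0,1.9,.125),1.9]; L=lambda t: np.deg2rad(38)*min(1,t/1.4)
for t in ths:
    p,r=hpose(t,L(t)); q=solver.inverse_kinematics(p+D*r[:,2],r); assert q is not None,t
p,r=hpose(0,0); rc(p+v(0,0,.06),r); ml(p,r,.1); effector.grasp(20); env.pause(.2); F()
if env.sense()["gripper_width"]>.005:
    for t in ths[1:]:
        p,r=hpose(t,L(t)); ml(p,r,.12); s=env.sense()
        if np.linalg.norm(s["wrist_force"])>35 or s["gripper_width"]<.004: print("stop",t); break
    F(); rgb,d,P,K,T=snap("side","o1.png"); b,*_=snap("scene")
    cv2.imwrite("pics/o1.png",np.hstack([cv2.resize(rgb[100:260,220:420],(400,320)),cv2.resize(b[140:300,280:480],(400,320))])[:,:,::-1])
E
```

```text
t55.3 ee [0.5264 0.0711 0.0255] w0.0104 f20.0 W [-0.1  5.6 -1.2]
t59.3 ee [0.5192 0.1991 0.0324] w0.0099 f20.0 W [1.4 2.8 3.9]
```

View pics/o1.png

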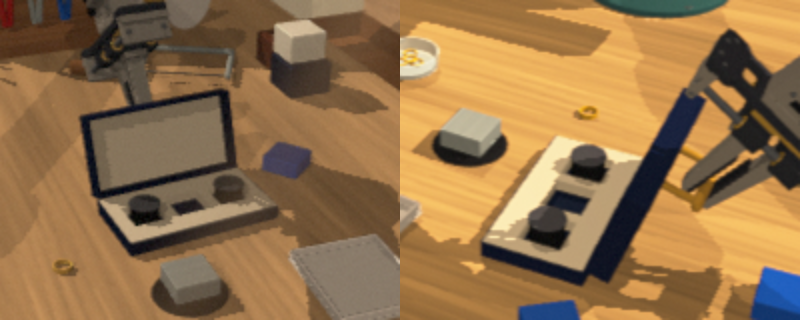

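Lid is wide open, with leftovers in the two end wells (left panel (145,208) and (229,190)) and the middle well empty. Opening the fingers here would shove the lid, so I'll slide off the bar with a 3 N grip and then look from above.

```bash
python3 - <<'E'
from h import *
effector.grasp(3); env.pause(.1); F()
p,r=hpose(1.9,np.deg2rad(38)); ml(p-.05*r[:,2],r,.06); F()
ml(p-.15*r[:,2],r,.2); effector.release()
try: rc(v(.52,.06,.33),R(0))
except env.PlanningError as e: print(e); 
env.pause(.2); F()
rgb,d,P,K,T=snap("wrist","o2.png"); np.savez("o.npz",rgb=rgb,P=P)
Q=(P-np.r_[C,0]); cx=Q[...,:2]@CX; cy=Q[...,:2]@CY; z=P[...,2]
# lid inner plate line
m=(np.abs(cy)<.06)&(cx>.045)&(cx<.15)&(z>.04)&(z<.12); 
if m.sum()>50:
    k=np.polyfit(cx[m],z[m],1); print("lid pts",m.sum(),k,"angle",np.pi-np.arctan(k[0]) if k[0]>0 else np.arctan(-k[0]))
for n in ("well0","well1","well2","old0"): print(n,[(np.round(q["at"],3).tolist(),round(q["score"],2)) for q in tip_of("wrist",n)])
print([case(0,y,.006).round(4) for y in (-.056,0,.056)])
dark=(np.abs(cx)<.045)&(np.abs(cy)<.09)&(z>.024)&(z<.04); n,lab,st,_=cv2.connectedComponentsWithStats(dark.astype(np.uint8))
for i in range(1,n):
    if st[i,4]>60: q=P[lab==i]; print("old",st[i,4],cv2.minEnclosingCircle((q[:,:2]*1000).astype(np.float32)),np.median(q[:,2]),q[:,:2].mean(0))
rgb,d,P,K,T=snap("side")
for n in ("jar0",): print(n,[(np.round(q["at"],3).tolist(),round(q["score"],2)) for q in tip_of("side",n)])
E
```

```text
t59.7 ee [0.5191 0.1993 0.032 ] w0.0108 f3.0 W [2.  2.  3.1]
t60.7 ee [0.5168 0.2298 0.0712] w0.0009 f0.0 W [-0.5  0.   0. ]
t64.1 ee [0.52   0.0616 0.2915] w0.0920 f0.0 W [-0.6 -0.1  0.5]
lid pts 3972 [-0.15025152  0.10899119] angle 0.14913592666619443
well0 [([0.471, 0.097, 0.008], 0.69), ([0.527, 0.1, 0.002], 0.68), ([0.586, 0.105, 0.009], 0.6)]
well1 [([0.471, 0.097, 0.008], 0.69), ([0.527, 0.1, 0.002], 0.68), ([0.586, 0.105, 0.009], 0.6)]
well2 [([0.471, 0.097, 0.008], 0.69), ([0.527, 0.1, 0.002], 0.68), ([0.586, 0.105, 0.009], 0.6)]
old0 [([0.468, 0.096, 0.008], 0.91), ([0.584, 0.105, 0.007], 0.69)]
[array([0.5806, 0.1025, 0.006 ]), array([0.5247, 0.0992, 0.006 ]), array([0.4688, 0.0959, 0.006 ])]
old 544 ((580.1663818359375, 101.98262786865234), 18.95277214050293) 0.03181534900653113 [0.58013391 0.10210486]
old 538 ((468.38623046875, 95.93212890625), 18.975019454956055) 0.03177510519384699 [0.46835213 0.09603901]
jar0 [([0.452, -0.327, -0.003], 0.89), ([0.552, -0.333, 0.0], 0.78), ([0.468, -0.211, -0.003], 0.56)]
```

View pics/o2.png

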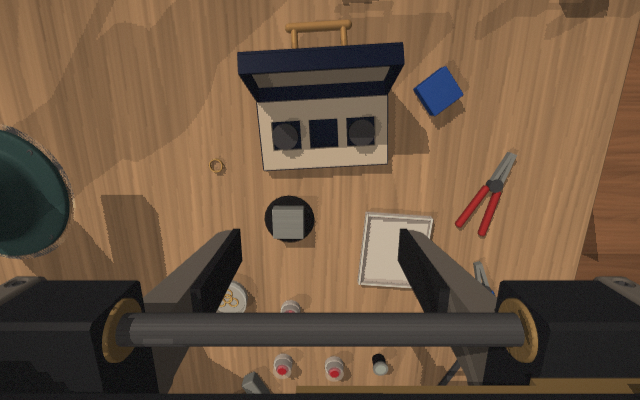

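```bash
python3 - <<'E'
from h import *
f=np.load("o.npz"); P=f["P"]; Q=(P-np.r_[C,0]); cx=Q[...,:2]@CX; cy=Q[...,:2]@CY; z=P[...,2]
for zl in np.arange(.02,.14,.01):
    m=(np.abs(cy)<.03)&(cx>.03)&(cx<.2)&(z>zl)&(z<zl+.01)
    if m.sum()>5: print(round(zl,3),m.sum(),np.round(np.percentile(cx[m],[2,50,98]),4))
E
```

```text
0.02 321 [0.0508 0.0566 0.0748]
0.03 136 [0.0747 0.0764 0.0781]
0.04 148 [0.0778 0.0797 0.0814]
0.05 148 [0.081  0.0828 0.0844]
0.07 208 [0.1267 0.1288 0.1376]
0.08 432 [0.1091 0.1306 0.1357]
0.1 659 [0.0872 0.0977 0.1044]
0.11 580 [0.0794 0.0851 0.0932]
```

The lid is at about 1.9 rad. The red jar previously at (0.557,-0.296) has been knocked aside and I'll re-measure it later. Leftovers go first, with the fingers closing along the row since the middle well is free.

```bash
cat >> h.py <<'E'
G=.0145 # tip height above jar underside
TA=np.deg2rad(-4); TC=np.array([.646,-.094])
def tray(x,y): return TC+x*np.array([np.cos(TA),np.sin(TA)])+y*np.array([-np.sin(TA),np.cos(TA)])
def pick(xy,z0,Rm,up=.12,ap=None):
    rc(np.r_[xy,up],Rm); ml(np.r_[xy,z0+G],Rm); effector.grasp(15); env.pause(.1)
    w=env.sense()["gripper_width"]; ml(np.r_[xy,up],Rm); F(); return abs(w-.036)<.004
def place(xy,z0,Rm,up=.12):
    rc(np.r_[xy,up],Rm); ml(np.r_[xy,z0+G+.025],Rm); ml(np.r_[xy,z0+G+.0005],Rm,.05); F(); effector.release(); env.pause(.15); ml(np.r_[xy,up],Rm)
E
python3 - <<'E'
from h import *
r=R(A)
for xy,t in ((v(.5801,.1021),tray(0,-.03)),(v(.4684,.096),tray(0,.03))):
    if not pick(xy,.006,r): print("MISS"); break
    place(t,.004,R(TA))
rc(v(.50,-.27,.33),R(0)); env.pause(.2)
rgb,d,P,K,T=snap("wrist","j.png"); x,y,z=np.moveaxis(P,-1,0)
for n in ("jar0","old0","loupe"): 
  for q in tip_of("wrist",n):
    c=np.array(q["at"]); m=(np.hypot(x-c[0],y-c[1])<.03)&(z>.02)&(z<.035)
    print(n,c.round(3),round(q["score"],2),m.sum(),cv2.minAreaRect((P[m][:,:2]*1000).astype(np.float32)) if m.sum()>20 else "", np.median(P[m][:,2]).round(4))
F()
E
```

```text
t68.0 ee [0.5794 0.1024 0.0813] w0.0353 f15.0 W [-0.   0.2 -0.3]
t70.2 ee [ 0.6437 -0.124  -0.0194] w0.0353 f15.0 W [-0.2 -0.4 -0.3]
t75.8 ee [0.4678 0.0962 0.0814] w0.0354 f15.0 W [-0.9 -0.  -0.1]
t78.1 ee [ 0.6479 -0.0642 -0.0194] w0.0354 f15.0 W [-0.6 -0.  -1.2]
jar0 [ 0.447 -0.33   0.002] 0.8 380 ((450.69073486328125, -332.2827453613281), (33.532630920410156, 34.28126525878906), 10.735698699951172) 0.0251
jar0 [ 0.468 -0.214 -0.005] 0.76 448 ((467.44793701171875, -215.67459106445312), (32.96279525756836, 33.68741989135742), 89.1352310180664) 0.0252
jar0 [ 0.543 -0.337 -0.004] 0.65 377 ((547.8790283203125, -337.43292236328125), (33.403324127197266, 33.735755920410156), 44.67898178100586) 0.025
old0 [ 0.644 -0.123  0.002] 0.83 664 ((643.2630004882812, -124.32050323486328), (37.13750457763672, 36.98842239379883), 2.8862154483795166) 0.0298
old0 [ 0.646 -0.064  0.004] 0.59 576 ((647.73486328125, -69.78898620605469), (38.3576545715332, 26.466341018676758), 0.7114002704620361) 0.0298
loupe [ 0.63  -0.328 -0.   ] 0.52 257 ((632.2850341796875, -326.1886901855469), (26.03763198852539, 27.784076690673828), 46.36485290527344) 0.0257
loupe [ 0.65  -0.063  0.004] 0.31 576 ((647.73486328125, -69.78898620605469), (38.3576545715332, 26.466341018676758), 0.7114002704620361) 0.0298
loupe [ 0.471 -0.214  0.001] 0.26 448 ((467.44793701171875, -215.67459106445312), (32.96279525756836, 33.68741989135742), 89.1352310180664) 0.0252
t81.6 ee [ 0.5001 -0.2698  0.2918] w0.0918 f0.0 W [ 0.5 -0.1  0.3]
```

View pics/j.png

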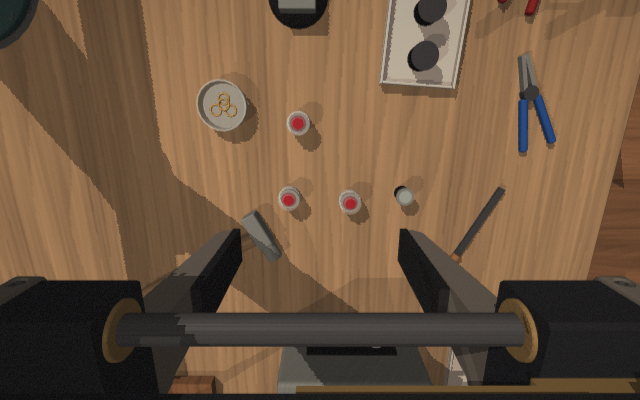

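Both leftovers stand in the tray, at (430,10) and (423,56) px. The red jars are at (298,123), (289,198) and (350,203) px. Now the first two go into the end wells.

```bash
cat >> h.py <<'E'
def RL(phi,beta,sg=1): # close at angle phi from case y, lean beta about the closing axis away from the lid
    c=np.r_[np.sin(phi)*CX+np.cos(phi)*CY,0]*sg; p=np.r_[np.cos(phi)*CX-np.sin(phi)*CY,0]
    zt=v(0,0,-1)*np.cos(beta)+p*np.sin(beta); return np.stack([np.cross(c,zt),c,zt],1)
E
python3 - <<'E'
from h import *
W=[case(0,y,0)[:2] for y in (-.056,0,.056)]
for xy,w in ((v(.4675,-.2157),W[0]),(v(.4507,-.3323),W[2])):
    if not pick(xy,0,R(0)): print("MISS"); break
    place(w,.006,R(A))
rc(v(.50,-.2,.33),R(0)); env.pause(.2)
rgb,d,P,K,T=snap("wrist"); x,y,z=np.moveaxis(P,-1,0)
for q in tip_of("wrist","jar0"):
    c=np.array(q["at"]); m=(np.hypot(x-c[0],y-c[1])<.03)&(z>.02)&(z<.035)
    print(c.round(3),round(q["score"],2),m.sum(),cv2.minAreaRect((P[m][:,:2]*1000).astype(np.float32)) if m.sum()>20 else "", np.median(P[m][:,2]).round(4))
for w in W:
    m=(np.hypot(x-w[0],y-w[1])<.028)&(z>.024)&(z<.06); print(w.round(4),m.sum(),cv2.minAreaRect((P[m][:,:2]*1000).astype(np.float32)) if m.sum()>20 else "",np.median(P[m][:,2]).round(4))
for phi in (40,-40):
  for sg in (1,-1):
    r=RL(np.deg2rad(phi),np.deg2rad(15),sg)
    for p in (v(.548,-.3375,.12),v(.548,-.3375,.015),np.r_[W[1],.12],np.r_[W[1],.02]):
        q=solver.inverse_kinematics(p+D*r[:,2],r); print(phi,sg,None if q is None else q.round(2))
F()
E
```

```text
t85.2 ee [ 0.467  -0.2151  0.0813] w0.0352 f15.0 W [ 0.5 -0.1 -1.3]
t87.8 ee [ 0.5805  0.1024 -0.0174] w0.0355 f15.0 W [ 0.   0.4 -0.4]
t94.0 ee [ 0.4504 -0.3316  0.0813] w0.0352 f15.0 W [ 0.1 -0.5 -0.3]
t96.9 ee [ 0.4687  0.0957 -0.0173] w0.0352 f15.0 W [-0.1 -0.4 -0.7]
[ 0.544 -0.337 -0.004] 0.8 345 ((547.7459716796875, -337.53973388671875), (32.83512878417969, 34.084815979003906), 1.6828118562698364) 0.025
[0.5806 0.1025] 0  nan
[0.5247 0.0992] 0  nan
[0.4688 0.0959] 0  nan
40 1 [ 1.17  0.72 -0.78  1.67  0.28  0.91  2.87]
40 1 [ 1.07  0.83 -0.63  1.71  0.28  0.73  2.91]
40 1 [-0.53  0.34  0.47  2.13 -0.63  0.61  2.91]
40 1 [-0.14  0.52  0.01  2.15 -0.59  0.35  2.91]
40 -1 [ 0.01  0.74  0.91  1.75 -0.93  1.15  0.66]
40 -1 [ 0.09  0.86  0.78  1.78 -1.04  1.02  0.77]
40 -1 [-0.78  0.4   0.78  2.15 -0.81  0.69 -0.07]
40 -1 [-0.54  0.56  0.5   2.17 -1.06  0.51  0.19]
-40 1 [-0.13  1.05  1.22  1.52 -0.91  1.53 -1.18]
-40 1 [-0.1   1.16  1.12  1.55 -0.99  1.41 -1.15]
-40 1 [-0.92  0.8   1.17  1.9  -0.92  1.32 -1.74]
-40 1 [-0.84  0.93  1.03  1.93 -1.05  1.19 -1.65]
-40 -1 [ 0.11  0.79  0.69  1.5  -0.52  1.31  1.68]
-40 -1 [ 0.14  0.91  0.63  1.54 -0.58  1.16  1.72]
-40 -1 [-0.57  0.54  0.59  1.88 -0.56  1.07  1.08]
-40 -1 [-0.49  0.69  0.49  1.91 -0.66  0.9   1.18]
t100.4 ee [ 0.5001 -0.1992  0.2915] w0.0916 f0.0 W [-0.3  0.   0. ]
  return _methods._mean(a, axis=axis, dtype=dtype,
  ret = ret.dtype.type(ret / rcount)
```

```bash
cat > chk.py <<'E'
from h import *
def wells():
    rc(v(.53,.03,.33),R(0)); env.pause(.2)
    rgb,d,P,K,T=snap("wrist","wells.png"); x,y,z=np.moveaxis(P,-1,0)
    for yy in (-.056,0,.056):
        w=case(0,yy,0); m=(np.hypot(x-w[0],y-w[1])<.026)&(z>.024)&(z<.06)
        print(w[:2].round(4),m.sum(),cv2.minAreaRect((P[m][:,:2]*1000).astype(np.float32)) if m.sum()>20 else "",np.percentile(P[m][:,2],[10,50,90]).round(4) if m.sum() else "")
E
python3 - <<'E'
from chk import *
wells()
r=RL(np.deg2rad(-40),np.deg2rad(15),-1)
if pick(v(.5478,-.3375),0,r):
    place(case(0,0,0)[:2],.006,r); wells()
F()
E
```

```text
[0.5806 0.1025] 478 ((580.1659545898438, 102.9561996459961), (33.15430450439453, 33.0670051574707), 0.5828261375427246) [0.03   0.0311 0.0322]
[0.5247 0.0992] 0  
[0.4688 0.0959] 469 ((468.3384704589844, 95.04961395263672), (33.329627990722656, 33.17099380493164), 89.70195770263672) [0.0301 0.0312 0.0323]
t105.9 ee [ 0.5406 -0.3297  0.0825] w0.0352 f15.0 W [-0.4  0.1  0.6]
t108.8 ee [ 0.5178  0.1063 -0.016 ] w0.0351 f15.0 W [ 0.5 -0.6 -0.9]
[0.5806 0.1025] 476 ((580.038818359375, 102.20748901367188), (32.94035339355469, 33.129329681396484), 1.1013892889022827) [0.0299 0.0311 0.0321]
[0.5247 0.0992] 462 ((524.3683471679688, 97.96805572509766), (33.27680206298828, 32.97478103637695), 89.46749114990234) [0.0301 0.0311 0.0322]
[0.4688 0.0959] 472 ((468.4220886230469, 95.21380615234375), (33.358428955078125, 33.265869140625), 89.49788665771484) [0.0299 0.0312 0.0322]
t111.9 ee [0.5297 0.03   0.2911] w0.0919 f0.0 W [-0.7  0.2 -1.1]
```

View pics/wells.png

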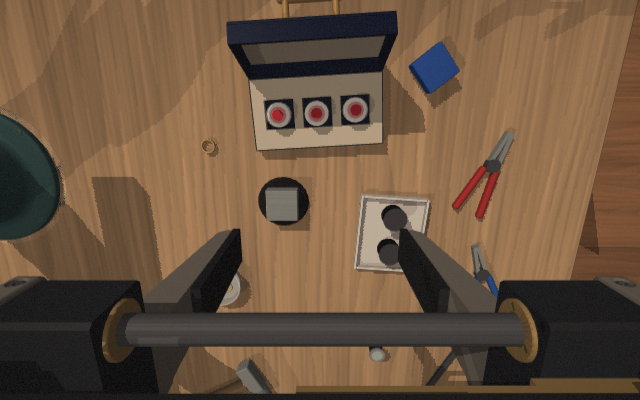

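All three red jars are seated, tops at about 31–32 mm, at (279,115), (316,113) and (355,110) px. To close, I'll push the bar from behind with shut fingers to about 1.1 rad, then pinch it and drag it shut.

```bash
python3 - <<'E'
from h import *
effector.grasp(10); r=R(A)
def bar(th): a=np.arctan2(.061,-.080)-th; return H+.1006*np.cos(a)*CX, .0185+.1006*np.sin(a)
b,z=bar(1.95)
for dz in (.2,): rc(np.r_[b+.05*CX,z+dz-.05],r)
ml(np.r_[b+.05*CX,z-.012],r); F()
for th in np.arange(1.95,1.05,-.1):
    b,z=bar(th); ml(np.r_[b+.016*CX,z-.014],r,.12); s=env.sense()
    if np.linalg.norm(s["wrist_force"])>30: print("stop",th);break
F()
ml(np.r_[b+.06*CX,z],r); ml(np.r_[b+.06*CX,z+.1],r); effector.release()
p,rr=hpose(1.1,np.deg2rad(15)); rc(p-.07*rr[:,2],rr); env.pause(.2); F()
rgb,d,P,K,T=snap("side"); b,*_=snap("scene")
cv2.imwrite("pics/c1.png",np.hstack([cv2.resize(rgb[100:260,220:420],(400,320)),cv2.resize(b[140:300,280:480],(400,320))])[:,:,::-1])
for c in("side","scene"): print([(np.round(q["at"],3).tolist(),round(q["score"],2)) for q in tip_of(c,"lid_handle")])
print("exp",bar(1.1))
E
```

```text
t115.5 ee [0.5144 0.2854 0.0211] w0.0002 f0.0 W [ 0.4 -0.7  0.2]
t117.9 ee [0.5197 0.1872 0.0646] w0.0006 f0.0 W [0.2 0.6 0.4]
t121.9 ee [0.5205 0.1713 0.133 ] w0.0919 f0.0 W [-0.8  0.5  0.1]
[([0.52, 0.175, 0.118], 0.79), ([0.355, -0.19, 0.001], 0.61), ([0.629, -0.324, -0.005], 0.59)]
[([0.519, 0.173, 0.118], 0.67)]
exp (array([0.52068642, 0.16715697]), np.float64(0.1174628231134291))
```

View pics/c1.png

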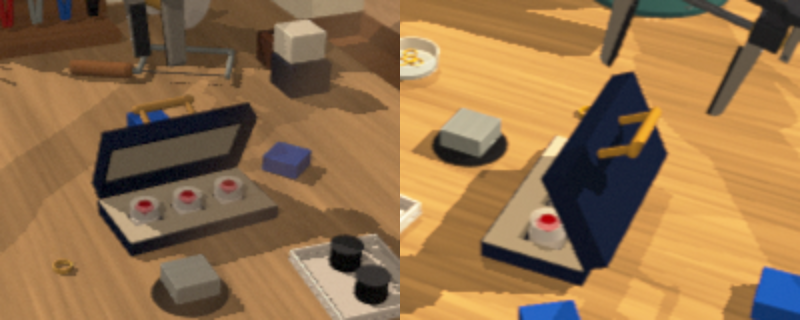

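The handle is at (0.52, 0.174, 0.118), so the lid is at about 1.17 rad as expected. Pinch and drag shut.

```bash
python3 - <<'E'
from h import *
L=lambda t: np.deg2rad(15)*min(1,t/1.1)
p,r=hpose(1.17,L(1.17)); ml(p-.05*r[:,2],r); ml(p,r,.1); effector.grasp(20); env.pause(.2); F()
if env.sense()["gripper_width"]>.006:
    for t in np.r_[np.arange(1.05,.05,-.12),.04,0]:
        p,r=hpose(t,L(t)); ml(p,r,.1)
        if np.linalg.norm(env.sense()["wrist_force"])>40: print("stop",t); break
    F()
    ml(p-v(0,0,.0015),r,.03); env.pause(.2); F()
    effector.release(); env.pause(.2); ml(p+v(0,0,.12),r); F()
    rc(v(.53,.0,.33),R(0)); env.pause(.2)
    rgb,d,P,K,T=snap("wrist","end.png"); Q=P-np.r_[C,0]; cx=Q[...,:2]@CX; cy=Q[...,:2]@CY; z=P[...,2]
    m=(np.abs(cx)<.045)&(np.abs(cy)<.085)&(z>.03)&(z<.06); k=np.linalg.lstsq(np.c_[cx[m],cy[m],np.ones(m.sum())],z[m],rcond=None)[0]; print("lid plane",k)
    x,y=P[...,0],P[...,1]; 
    for c,lo,hi in (((.4686,-.042),.02,.04),((.6433,-.124),.02,.04),((.648,-.064),.02,.04)):
        q=(np.hypot(x-c[0],y-c[1])<.045 if lo==0 else (np.hypot(x-c[0],y-c[1])<.03))&(z>lo)&(z<hi); print(c,q.sum(),P[q].mean(0).round(4))
    F()
E
```

```text
t124.0 ee [0.5226 0.1471 0.0738] w0.0478 f41.4 W [-20.  -17.6  81.5]
stop 1.05
t124.3 ee [0.5232 0.1397 0.073 ] w0.0466 f38.4 W [-14.1 -13.   56.6]
t124.8 ee [0.5233 0.1378 0.0724] w0.0466 f40.5 W [-15.4 -15.3  65. ]
t126.7 ee [0.521  0.1488 0.185 ] w0.0920 f0.0 W [0.6 0.3 0.4]
lid plane [ 0.01390041 -0.00112602  0.03138885]
(0.4686, -0.042) 985 [ 0.4691 -0.041   0.0274]
(0.6433, -0.124) 389 [ 0.6413 -0.1235  0.0295]
(0.648, -0.064) 463 [ 0.6473 -0.0639  0.0297]
t128.0 ee [0.5298 0.0009 0.2915] w0.0917 f0.0 W [ 0.3  1.3 -0.5]
```

View pics/end.png

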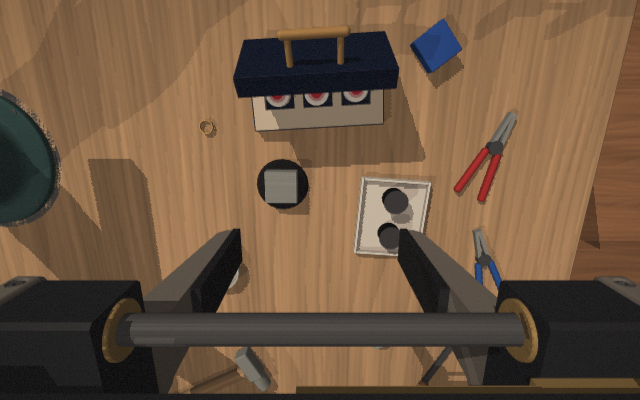

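The fingers caught the lid's edge because the hand was too deep at this angle. The lid is still ajar and the jars look undisturbed at (277,97), (317,96) and (355,94) px. I'll push the bar on to about 0.5 rad from behind, then pinch it shallowly.

```bash
python3 - <<'E'
from h import *
def bar(th): a=np.arctan2(.061,-.080)-th; return H+.1006*np.cos(a)*CX, .0185+.1006*np.sin(a)
for n in range(1):
    rgb,*_=snap("side"); print([(np.round(q["at"],3).tolist(),round(q["score"],2)) for q in tip_of("side","lid_handle")])
effector.grasp(10); r=R(A)
b,z=bar(1.35); rc(np.r_[b+.05*CX,.2],r); ml(np.r_[b+.05*CX,z-.014],r)
for th in np.r_[np.arange(1.35,.5,-.1),.5]:
    b,z=bar(th); ml(np.r_[b+.016*CX,z-.014],r,.12); s=env.sense()
    if np.linalg.norm(s["wrist_force"])>30: print("stop",th);break
F()
ml(np.r_[b+.04*CX,z],r); ml(np.r_[b+.04*CX,z+.1],r); effector.release()
p,rr=hpose(.5,0); rc(p+v(0,0,.09),rr); env.pause(.2); F()
for c in("side","scene"):
    snap(c); print([(np.round(q["at"],3).tolist(),round(q["score"],2)) for q in tip_of(c,"lid_handle")])
print("exp",bar(.5))
E
```

```text
[([0.519, 0.158, 0.115], 0.74)]
t134.0 ee [0.5232 0.124  0.0583] w0.0005 f0.0 W [-0.3 -0.8  0.5]
t138.1 ee [0.5242 0.1085 0.1464] w0.0921 f0.0 W [ 0.1  0.6 -0.3]
[([0.523, 0.11, 0.11], 0.79)]
[([0.523, 0.109, 0.111], 0.58), ([0.53, 0.102, -0.0], 0.28)]
exp (array([0.52416704, 0.10822392]), np.float64(0.11038367410031077))
```

```bash
python3 - <<'E'
from h import *
u=v(0,0,.006)
p,r=hpose(.5,0); ml(p+u,r,.1); effector.grasp(20); env.pause(.1); F()
if .005<env.sense()["gripper_width"]<.016:
    for t in (.4,.3,.2,.1,.04,0):
        p,r=hpose(t,0); ml(p+u,r,.1)
        if np.linalg.norm(env.sense()["wrist_force"])>40: print("stop",t); break
    F(); ml(p+u-v(0,0,.002),r,.03); env.pause(.2); F()
    effector.release(); env.pause(.2); ml(p+v(0,0,.12),r); F()
    rc(v(.53,.0,.33),R(0)); env.pause(.2)
    rgb,d,P,K,T=snap("wrist","end2.png"); Q=P-np.r_[C,0]; cx=Q[...,:2]@CX; cy=Q[...,:2]@CY; z=P[...,2]
    m=(np.abs(cx)<.045)&(np.abs(cy)<.085)&(z>.03)&(z<.058); k=np.linalg.lstsq(np.c_[cx[m],cy[m],np.ones(m.sum())],z[m],rcond=None)[0]; print("lid plane",k.round(4))
    x,y=P[...,0],P[...,1]
    for c in ((.4686,-.042),(.6433,-.124),(.648,-.064)):
        q=(np.hypot(x-c[0],y-c[1])<.03)&(z>.02)&(z<.04); print(c,q.sum(),P[q].mean(0).round(4))
    F()
E
```

```text
t140.6 ee [0.5242 0.1082 0.0624] w0.0105 f20.0 W [ 0.5 -0.4 -1. ]
t142.1 ee [0.5265 0.071  0.0324] w0.0103 f20.0 W [-1.2  6.9  6.2]
t142.5 ee [0.527  0.0711 0.0317] w0.0101 f20.0 W [-5.4  7.1 17.2]
t144.9 ee [0.5258 0.0692 0.1448] w0.0920 f0.0 W [-0.2 -1.2 -0.4]
lid plane [ 0.0002 -0.0003  0.0441]
(0.4686, -0.042) 977 [ 0.469  -0.0412  0.0275]
(0.6433, -0.124) 392 [ 0.6413 -0.1232  0.0293]
(0.648, -0.064) 466 [ 0.6472 -0.0639  0.0297]
t146.5 ee [5.299e-01 1.000e-04 2.917e-01] w0.0920 f0.0 W [0.5 0.3 0.4]
```

View pics/end2.png

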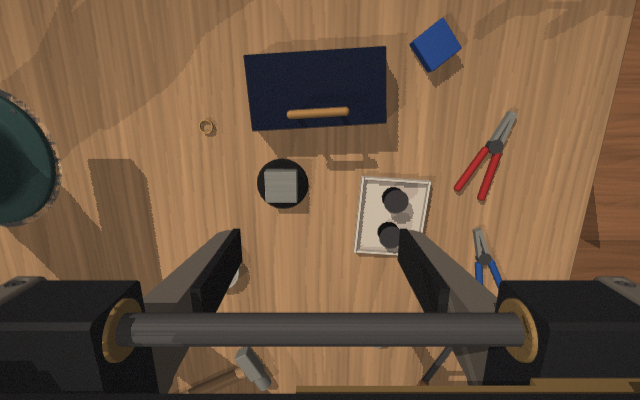

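The lid lies flat at its original height (44.1 mm), with the block on its pad (281,185) and both leftovers upright in the tray (395,200), (390,235). Handing in.

```bash
python3 -c "
from h import *
print(workorder.finish_job()); F()"
```

```text
the job is handed in; nothing more can be done
None
the job is handed in; nothing more can be done
```

I handed the job in at about 147 s: block on its pad, both leftovers upright in the tray, three red-stone jars seated in the wells, case shut; on the first closing try the fingers caught the lid's edge at up to about 86 N on the wrist (limit 120), the jars still looked seated afterwards, and I got no verdict back.

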